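# Set up the tilting specimen panel

### The job

The display panel of mineral specimens is leaning forward on the narrow wooden box. First, while it still leans there, flip the kickstand on its back from folded (level) all the way down past its centre until it snaps against its stop; then take hold of the panel with the gripper, bring it up to upright and keep holding it there, because it is front-heavy and tips forward when let go (a colleague will tighten the hub screw): finish while still holding it upright. Do not shift the wooden box or the loose stones and magnifier around it.

Things in the scene. Friction and masses are not known exactly. Their poses are not given: they have to be found in the camera images.
- rack: Fixed dark steel base plate of the panel, 175 x 200 x 8 mm; it does not move. Origin on the table under the hub (hinge); z up, y along the hub, x to the panel's front, away from the robot give or take the yaw. The hub axis is 30 mm above the table. The plate reaches 130 mm behind (-x) and 45 mm in front of the hub.
- panel (a joint): Lean of the panel about the hub, rad: 0 upright, positive forward (+x), about 0.55 at the start, resting on the wooden box. Panel 0.8 to 1.25 kg, 18 mm side posts 244 mm apart, ledge with three stones in front; front-heavy, it always falls forward if let go. Raising it at the rail takes under 5 N. With the kickstand down its foot meets the base plate at about -0.05 and stops it.
- rail (a point): Middle of the panel's top rail, a bare level round tube, 22 mm in diameter, parallel to the hub, 250 mm from the hub axis along the panel. Axes: z up along the panel, x to its front. Below the rail is an open gap of 44 mm down to the board, so it can be gripped from above with a finger in front and one behind; being round it can turn between the fingers.
- kickstand (a joint): Angle of the kickstand, rad: 0 folded (level along the panel's back, foot towards +y), 1.62 down on its stop, just past vertical. An over-centre spring holds it at either end: below about 0.6 it springs back to folded, beyond 0.85 it snaps down by itself; about 4 N at 100 mm from the pivot starts it. Above 1.5 is down.
- leg_pivot (a point): Pivot of the kickstand, on a boss on the back (-x) of the panel: at x -54, y -65, z 125 mm in the panel's axes from the middle of the hub axis. It turns about the panel's x axis.
- leg_foot (a point): Centre of the kickstand's rubber foot, an 18 mm ball at the free end of the leg. The leg is a straight steel rod, 12 mm in diameter; at joint value q the foot is at (-35, 135 cos q, -135 sin q) mm from the pivot in the panel's axes (35 mm is its splay to the back). Above and behind the leg is free space.
- crate: Narrow upright wooden box, 100 (x) x 60 (y) x 130 mm high, heavy (3.5 kg), origin at the centre of its underside; the panel's left (+y) side post leans on its near top edge. To be left in place.
- geode: Grey lump of ore, 95 x 85 x 65 mm, loose bystander, origin under its centre.
- lump: Brown stone, 70 x 60 x 50 mm, loose bystander, origin under its centre.
- crystal: Standing pale six-sided crystal with a pointed top, 40 mm across, 78 mm high, loose bystander, origin under its centre.
- loupe: Flat round black magnifier, 48 mm across, 14 mm thick, with a steel handle to its -x, loose bystander, origin under the lens.
Things that resemble listed ones, but are neither listed nor needed, are in the scene too. Leave any purple look-alike of the crate alone.

How it is judged (in metres and radians):
On the way, in this order (a step that is already met when the one before it is completed fails the run):
1. the kickstand is flipped down over centre onto its stop while the panel still leans forward (value of joint kickstand above 1.5 rad and value of joint panel above 0.25 rad), for 0.2 s.
2. the gripper holds the panel upright, kickstand still down (value of joint panel between -0.09 and 0.09 rad and value of joint kickstand above 1.5 rad and velocity of joint panel between -0.2 and 0.2 rad/s and contact force between the fingers and panel above 0.4 N and contact force between crate and panel below 0.2 N), for 0.4 s.
At the end, for the whole second after the job is handed in: The panel is upright within 0.09 rad (5 degrees) and at rest, the fingers bear on it with more than 0.4 N, the wooden box does not touch it, and the kickstand is still down (above 1.5 rad), all while the robot keeps holding (all of step 2); the arm keeps its last pose, push and grip.
It fails at once if the wooden box is shifted by more than 30 mm (distance of crate from where it was at the start of the episode above 0.03 m).
It fails at once if the lump of ore is shifted by more than 30 mm (distance of geode from where it was at the start of the episode above 0.03 m).
It fails at once if the brown stone is shifted by more than 30 mm (distance of lump from where it was at the start of the episode above 0.03 m).
It fails at once if the crystal is shifted by more than 30 mm (distance of crystal from where it was at the start of the episode above 0.03 m).
It fails at once if the magnifier is shifted by more than 30 mm (distance of loupe from where it was at the start of the episode above 0.03 m).
It also fails if it takes over 51 s, if anything falls off the work surface, if the arm or the gripper's body presses on something with over 40 N, if the wrist force passes 120 N, or if a joint passes its speed limit or range.

### The arm

A 7-joint arm with a two-finger parallel gripper is mounted at the origin on the work surface. World frame = base frame: x ahead of the robot, y to its left, z up, the work surface at z = 0. Lengths are in mm, angles in degrees, forces in N, time in s.
With the tool pointing down it reaches from about 400 to 875 mm from the base axis. Payload 4.4 kg.
Tool frame: the origin (TCP) lies midway between the tips of the shut fingers; the grasp point (between the pads) lies env.hold_point_z behind it (env.hold_point_z is the distance from the TCP to the grasp point, in mm); z points along the fingers, y is the direction in which the jaws open and shut (so a half turn about z gives the same grasp; the last joint's range is limited). The gripper opens to 85 mm and grips with 20 to 120 N. Pads are 22 mm wide; open, the fingers measure 114 mm over their backs; the gripper's body (76 mm by 85 mm) begins 54 mm behind the grasp point. The pads swing forward as they close: fully open they stand 13 mm farther back than shut.
Start: joints at [-78.426, 36.005, 2.206, 86.941, -1.547, 57.084, -1.146], TCP at [171.972, 626.852, 231.313] pointing down, gripper open.
Joint ranges: [-175.42, 175.42], [-21.48, 121.26], [-71.46, 75.88], [10.55, 141.38], [-63.04, 243.04], [13.31, 113.54], [-168.57, 168.57]. Speed limits (degrees/s): [147.25, 147.25, 180, 180, 180, 180, 180].

### API

Orientations are given as [roll, pitch, yaw] about the fixed x, y, z axes, in that order (R = Rz(yaw) Ry(pitch) Rx(roll)).
In Python, from rig import env gives the robot as it stands.
- The arm moves only by the tool arm_command, never from a script. Its argument "moves" is a list that holds one entry, the list of rows, each a list of 5 numbers: the closure, from 0 (fully open) to 1 (shut), then the shift along the tool's x, y, z as a fraction of full scale, then the turn about the tool's z as a fraction of full scale. A call has exactly 10 rows; each row is the pose to reach, as a shift and turn from the pose commanded when the call began, along the tool's axes at that moment; what a row does not reach only later rows make up. Full scale, the value 1, is 30 cm for a shift and pi/2 rad for a turn. A row lasts 1/10 s, in which the tool goes at most 50 mm and 8.59 degrees, less where a joint would pass 70% of its speed; a pose out of reach is approached as far as the arm can. A call with a number of a shift or a turn outside -1 to 1 is refused whole. A call with a gripper value outside its range is refused whole. The fingers move at their own pace and stop on an object; the grip force is fixed at half the most. Time passes only in rows, so rows that repeat a pose let the fingers close, or fill a call up. It gives the time, the measured TCP pose, the force and the opening at its end, in the units of the state.
- env.get_obs(): the state, without advancing time (a new reading comes with each control period).
- env.snapshot(name): name is "side" or "top"; returns a dict with "color" (384x512x3 uint8, blue, green, red), "range_z" (384x512 float32, mm along the optical axis (not along the pixel's ray), 0 where there is no reading), "K" (3x3 intrinsics, pixels), "k1" (the pictures are not rectified: a ray, as slopes to the right and down, at radius r is drawn at 1 + k1 r^2 times it, then the intrinsics apply), "rvec" (rotation vector, rad) and "tvec" (3), from world to camera coordinates, as OpenCV has them. Camera axes: x right, y down, z forward; pixel columns grow to the right and rows downward; lengths in mm; the calibration is good to about 2 mm. A picture is of the moment at which its call begins.
- env.job_done(): hands the job in, once; it reports no verdict.
The state is a dict: "clock": time; "joint_positions": joint angles; "qd": joint speeds; "tau": joint torques, N m; "position": TCP position; "tool_rot": TCP orientation; "force": force on the tool from outside, world axes, zero at the start; "ft_torque": the same for the moment, N m; "finger_gap": finger opening in mm.
Only numpy, scipy, OpenCV 4.12 (cv2) and the standard library are available. Lean on these libraries where they do the work, as an engineer would, in place of code of your own. Each camera call takes 0.05 s, during which the arm holds its last target.

## Working session

There is one attempt and no reset: what is moved stays moved. The work goes in short steps, Python scripts to look and compute and a tool call to move; the robot and the scene stay as the last step left them, time stands still between calls to the robot, and variables do not carry over. Pictures are saved under pics/ and viewed, and the job is handed in when it is done.

Besides the shell and the picture viewer there is one more tool, called as name([rows], argument=value, ...), one row to a line, values as JSON. arm_command: Moves the arm, as the interface text tells. Shift numbers are shares of 30 cm and turn numbers shares of pi/2 rad, none past 1 either way. Its arguments: {"type":"object","properties":{"moves":{"type":"array","items":{"type":"array","items":{"type":"array","items":{"type":"number"}}}}},"required":["moves"]}

```bash
ls; mkdir -p pics
python3 - <<'E'
from rig import env
import cv2,pickle
print(env.get_obs(), env.hold_point_z)
for n in("side","top"):
    s=env.snapshot(n); pickle.dump(s,open(f"{n}0.pkl","wb")); cv2.imwrite(f"pics/{n}0.png",s["color"])
    print(n,s["K"],s["k1"],s["rvec"],s["tvec"])
E
```

```text
pics
{'clock': 0.0, 'joint_positions': array([-78.4261004 ,  36.0592417 ,   2.2003025 ,  86.99735032,
        -1.54874691,  57.08253795,  -1.14747643]), 'qd': array([-0.04901404,  0.01497658,  0.01359808,  0.05446184,  0.08411976,
       -0.08799287,  0.03353965]), 'tau': array([ 2.42167316e-04, -5.63410449e+01,  1.22656949e+00, -1.93432796e+01,
        1.11061797e-02,  1.09242156e-02,  5.61245599e-06]), 'position': array([171.77280971, 626.23698208, 230.37712478]), 'tool_rot': array([-1.79890444e+02, -1.31381818e-03,  1.64655316e+02]), 'force': array([-0.62733313,  0.15423065, -0.27307469]), 'ft_torque': array([-0.02212722,  0.00244205, -0.00830462]), 'finger_gap': 85.5325414789032} 18.700000000000003
side [[436.90809381   0.         254.75831697]
 [  0.         436.90809381 196.15906208]
 [  0.           0.           1.        ]] -0.08282301772676758 [ 2.05930884 -0.51289946  0.2575391 ] [-462.39200333  301.77492497 1107.25701266]
top [[451.19910456   0.         254.50458074]
 [  0.         451.19910456 187.2916604 ]
 [  0.           0.           1.        ]] -0.03352003585273577 [ 2.08756868 -2.14140411  0.1465737 ] [  59.22191112  565.86104776 1154.92405096]
```

View pics/side0.png

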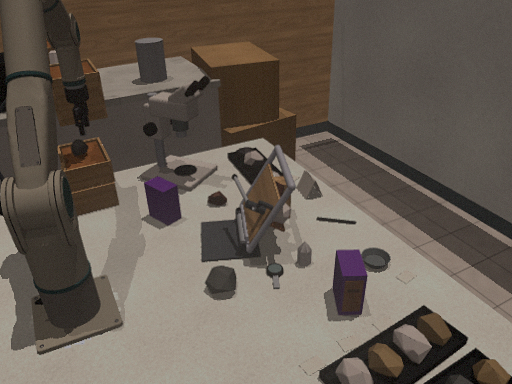

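View pics/top0.png

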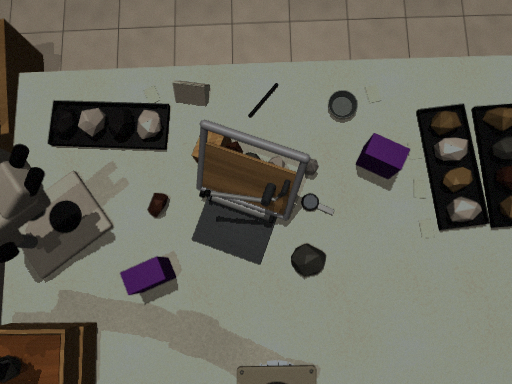

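```bash
cat > h.py <<'E'
import numpy as np,cv2,pickle
def load(n): return pickle.load(open(n+".pkl","rb"))
def proj(s,P):
    p,_=cv2.projectPoints(np.float64(P).reshape(-1,1,3),s["rvec"],s["tvec"],s["K"],np.array([s["k1"],0,0,0,0.]))
    return p[:,0]
def rays(s,uv):
    # ponytail: k1 applied as the forward model, so undistortPoints inverts it
    n=cv2.undistortPoints(np.float64(uv).reshape(-1,1,2),s["K"],np.array([s["k1"],0,0,0,0.]),None,None,None) if False else cv2.undistortPointsIter(np.float64(uv).reshape(-1,1,2),s["K"],np.array([s["k1"],0,0,0,0.]),None,None,(3,50,1e-9))
    n=n[:,0]; R=cv2.Rodrigues(s["rvec"])[0]
    d=np.c_[n,np.ones(len(n))]@R; c=-R.T@s["tvec"].ravel()
    return c,d  # d has unit depth
def onz(s,uv,z):
    c,d=rays(s,uv); return c+d*((z-c[2])/d[:,2])[:,None]
def depthpt(s,uv):
    c,d=rays(s,uv); uv=np.round(np.float64(uv)).astype(int).reshape(-1,2)
    return c+d*s["range_z"][uv[:,1],uv[:,0]][:,None]
def tri(s1,uv1,s2,uv2):
    c1,d1=rays(s1,[uv1]);c2,d2=rays(s2,[uv2]);d1=d1[0];d2=d2[0]
    t=np.linalg.lstsq(np.c_[d1,-d2],c2-c1,rcond=None)[0]
    a=c1+d1*t[0];b=c2+d2*t[1]; return (a+b)/2,np.linalg.norm(a-b)
E
python3 - <<'E'
from h import *
for n in("side0","top0"):
    s=load(n); c,_=rays(s,[[0,0]]); print(n,c, proj(s,[[0,0,0],[172,627,231],[500,0,0],[500,200,0]]))
    im=s["color"]
    cr=im[80:280,140:340] if n=="side0" else im[100:280,170:350]
    g=cv2.resize(cr,None,fx=600/cr.shape[0],fy=600/cr.shape[0],interpolation=cv2.INTER_CUBIC)
    g=np.clip(g.astype(float)*1.7,0,255).astype(np.uint8)
    cv2.imwrite(f"pics/{n}_crop.png",g)
E
```

```text
side0 [  66.11082442 -926.37960183  817.52232653] [[ 76.06265909 312.78276743]
 [ 86.08729816 134.15420159]
 [248.77928025 254.97871697]
 [221.92079529 221.80121795]]
top0 [ 358.76756116    5.30369957 1236.45187186] [[277.4528461  406.56066461]
 [ -8.47442606 357.20980638]
 [271.98895454 214.00908035]
 [199.69210032 215.90139303]]
```

View pics/side0_crop.png

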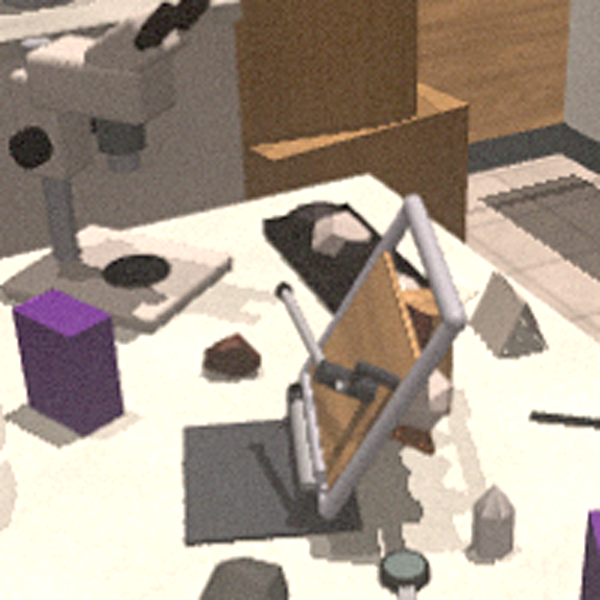

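View pics/top0_crop.png

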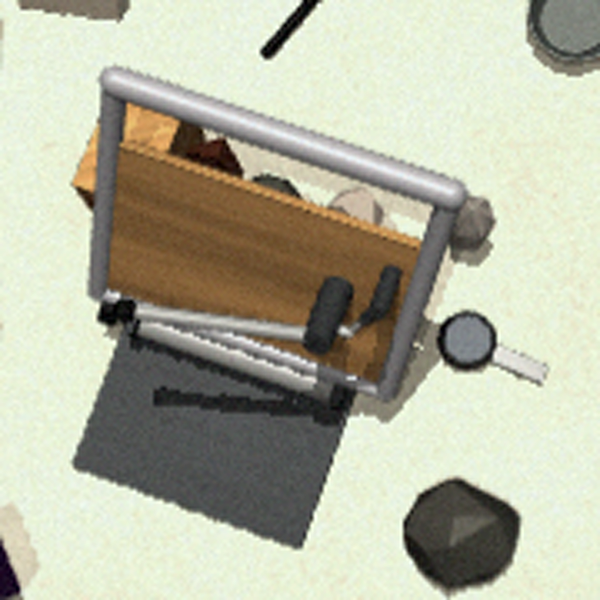

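```bash
cat > geo.py <<'E'
from h import *
t=load("top0");sd=load("side0")
T=lambda x,y:(170+x/3.3333-.0,100+y/3.3333)
S=lambda x,y:(140+x/3,80+y/3)
E
python3 - <<'E'
from geo import *
for nm,a,b in [("railL",(113,80),(414,205)),("railR",(455,192),(455,318)),("foot",(116,312),(285,290)),("hubR",(386,392),(327,510))]:
    p,e=tri(t,T(*a),sd,S(*b)); print(nm,p.round(1),round(e,1), depthpt(t,[T(*a)]).round(1),depthpt(sd,[S(*b)]).round(1))
L,R=onz(t,[T(113,80),T(455,192)],243); print("rail z243",L,R,np.linalg.norm(L-R),np.degrees(np.arctan2(*(L-R)[:2]*[-1,1])))
C=onz(t,[T(75,465),T(300,548)],8); d=C[0]-C[1]; print("plate",C,np.linalg.norm(d),np.degrees(np.arctan2(-d[0],d[1])))
E
```

```text
railL [685.1 151.5 243.7] 1.2 [[680.6 149.9 255.6]] [[672.8 128.8 255.8]]
railR [595.6 -79.5 248.8] 1.7 [[595.5 -79.5 253. ]] [[590.  -86.9 253.8]]
foot [535.1 158.4 180.1] 5.4 [[530.7 157.7 191.3]] [[530.7 141.6 189.7]]
hubR [484.2 -36.   49.3] 0.6 [[483.  -35.6  57.7]] [[482.4 -40.3  53. ]]
rail z243 [684.75600569 151.78879092 243.        ] [597.8648175  -80.37745264 243.        ] 247.89361273543756 -20.51900523722872
plate [[434.91730407 218.60030741   8.        ]
 [363.88823939  36.1054353    8.        ]] 195.83029993719205 -21.26654935847844
```

Run:
```python
from geo import *
from scipy.optimize import least_squares
v,u=np.mgrid[100:280,170:350]; uv=np.c_[u.ravel(),v.ravel()].astype(float)
P=depthpt(t,uv); m=(P[:,2]>235)&(P[:,2]<275)&(P[:,0]<720)&(np.abs(P[:,1]-40)<140)
Q=P[m]; d=np.linalg.svd(Q-Q.mean(0))[2][0]; d*=np.sign(d[1]); print("railpts",len(Q),Q.mean(0),d,np.degrees(np.arctan2(-d[0],d[1])),Q[:,2].max(), np.ptp((Q-Q.mean(0))@d))
pl=(P[:,2]>4)&(P[:,2]<13)&(t["color"][100:280,170:350].reshape(-1,3).max(1)<75)
B=P[pl]; print("plate z",np.median(B[:,2]),len(B))
def pan(o,yaw,q,p):
    p=np.atleast_2d(p); x=p[:,0]*np.cos(q)+p[:,2]*np.sin(q); z=-p[:,0]*np.sin(q)+p[:,2]*np.cos(q)
    c,s=np.cos(yaw),np.sin(yaw)
    return np.c_[o[0]+c*x-s*p[:,1],o[1]+s*x+c*p[:,1],30+z]
# fit: plate near corners & rail end px (top+side), leg foot
obsT=[T(113,80),T(455,192),T(116,312),T(75,465),T(300,548)]
obsS=[S(414,205),S(455,318),S(285,290),S(185,543),S(185,425)]
def model(x):
    o=x[:2]; y=x[2]; q=x[3]
    A=pan(o,y,q,[[0,122,250],[0,-122,250],[-89,70,125]])
    c,s=np.cos(y),np.sin(y); Bc=np.array([[o[0]+c*-130-s*b,o[1]+s*-130+c*b,8] for b in(100,-100)])
    return np.r_[A,Bc]
f=lambda x:np.r_[(proj(t,model(x))-obsT).ravel(),(proj(sd,model(x))[[0,1,2,4,3]]-obsS).ravel()]
r=least_squares(f,[500,60,-.36,.55],loss="soft_l1"); print(r.x,np.degrees(r.x[2]),"\n",f(r.x).reshape(-1,2).round(1),"\n",model(r.x).round(1))
print("pivot",pan(r.x[:2],r.x[2],r.x[3],[[-54,-65,125],[0,0,250]]))
np.save("fit.npy",r.x)
```

```text
railpts 1127 [637.11647024  35.47957876 251.57707729] [0.3576759  0.93384149 0.00283247] -20.957621361092073 260.6026186767658 263.35269732888787
plate z 7.39427366466407 3022
[ 5.21476074e+02  8.19000941e+01 -3.63755848e-01  5.32782443e-01] -20.84167484965242 
 [[ 0.3  0.2]
 [-1.3  0.3]
 [ 2.9 -0.9]
 [-1.1 -0.2]
 [ 0.5 -0.2]
 [-0.5 -0.2]
 [ 0.2  0.6]
 [-0.3  0.3]
 [ 0.1 -0.7]
 [-0.4  0.3]] 
 [[683.6 150.7 245.3]
 [596.7 -77.3 245.3]
 [534.1 152.  182.9]
 [435.6 221.6   8. ]
 [364.4  34.7   8. ]]
pivot [[514.21520453  15.11336907 165.10297235]
 [640.15023396  36.72120734 245.34927873]]
```

```bash
cat >> geo.py <<'E'
def pan(o,yaw,q,p):
    p=np.atleast_2d(p); x=p[:,0]*np.cos(q)+p[:,2]*np.sin(q); z=-p[:,0]*np.sin(q)+p[:,2]*np.cos(q)
    c,s=np.cos(yaw),np.sin(yaw)
    return np.c_[o[0]+c*x-s*p[:,1],o[1]+s*x+c*p[:,1],30+z]
fit=np.load("fit.npy")
def leg(k,f,a=None): return pan(fit[:2],fit[2],fit[3] if a is None else a,[[-54-35*f,-65+135*f*np.cos(k),125-135*f*np.sin(k)]])[0]
E
python3 - <<'E'
from geo import *
r=lambda yaw:np.array([[np.cos(yaw),np.sin(yaw),0],[np.sin(yaw),-np.cos(yaw),0],[0,0,-1]])
f=.83; A=leg(0,f)+[0,0,50]
d=A-[171.97,626.85,231.31]; print(A,"delta/300 start tool:",r(np.radians(164.655))@d/300)
R=r(np.radians(90)+fit[2]); print("final yaw",90+np.degrees(fit[2]))
for k in [0,.2,.4,.6,.8,1,1.2]: print(k,leg(k,f).round(),(R@(leg(k,f)-A)/300).round(3))
# heights of scene at left
for n,uv in [("boxnear",(60,340)),("microscope",(15,170)),("mic2",(66,215)),("purple",(150,270))]: print(n,depthpt(t,[uv]).round())
E
```

```text
[530.69489711 128.73467912 229.85839963] delta/300 start tool: [-1.59250944 -1.28475963  0.00483867]
final yaw 69.15832515034758
0 [531. 129. 180.] [0.    0.    0.167]
0.2 [519. 131. 161.] [-0.007 -0.038  0.231]
0.4 [507. 128. 142.] [-0.029 -0.074  0.292]
0.6 [494. 122. 125.] [-0.065 -0.107  0.348]
0.8 [480. 112. 111.] [-0.113 -0.136  0.397]
1 [468.  98.  99.] [-0.172 -0.16   0.437]
1.2 [456.  81.  90.] [-0.238 -0.177  0.467]
boxnear [[197. 506. 160.]]
microscope [[560. 518. 371.]]
mic2 [[509. 568.  24.]]
purple [[356. 302. 128.]]
```

arm_command([
  [[1,-0.08,-0.064,-0.02,0.053],[1,-0.16,-0.128,-0.04,0.106],[1,-0.24,-0.192,-0.06,0.159],[1,-0.32,-0.256,-0.08,0.212],[1,-0.4,-0.32,-0.1,0.265],[1,-0.48,-0.384,-0.1,0.318],[1,-0.56,-0.448,-0.1,0.371],[1,-0.64,-0.512,-0.1,0.424],[1,-0.72,-0.576,-0.1,0.477],[1,-0.8,-0.64,-0.1,0.53]],
])

```text
clock: 1.1
position: [353.0, 376.9, 261.1]
tool_rot: [-180.0, 0.0, 116.8]
force: [0.3, -0.2, 0.4]
finger_gap: -0.3
```

```bash
cat > where.py <<'E'
from geo import *
from rig import env
def r(yaw): return np.array([[np.cos(yaw),np.sin(yaw),0],[np.sin(yaw),-np.cos(yaw),0],[0,0,-1]])
def st():
    o=env.get_obs(); print("t",o["clock"],"p",o["position"].round(1),"rot",o["tool_rot"].round(2),"F",o["force"].round(1),"gap",round(o["finger_gap"],1),"j",o["joint_positions"].round(0)); return o["position"],np.radians(o["tool_rot"][2])
E
python3 - <<'E'
from where import *
p,y=st(); A=leg(0,.83)+[0,0,50]
print(r(y)@(A-p)/300, "turn",(np.degrees(y)-69.16)/90)
E
```

```text
t 1.1 p [353.  376.9 261.1] rot [-1.7997e+02  1.0000e-02  1.1676e+02] F [ 0.3 -0.2  0.4] gap -0.3 j [-62.  24.  17. 106.  -9.  51. -14.]
[-1.00542117  0.1563609   0.10408456] turn 0.5289405733170003
```

arm_command([
  [[1,-0.11,0.017,0,0.06],[1,-0.22,0.034,0,0.12],[1,-0.33,0.051,0,0.18],[1,-0.44,0.068,0,0.24],[1,-0.55,0.085,0,0.3],[1,-0.66,0.102,0,0.36],[1,-0.77,0.119,0,0.42],[1,-0.88,0.136,0.03,0.48],[1,-1.0,0.156,0.07,0.529],[1,-1.0,0.156,0.104,0.529]],
])

```text
clock: 2.1
position: [533.0, 126.3, 229.8]
tool_rot: [179.8, 0.1, 68.8]
force: [-0.7, -0.0, 0.4]
finger_gap: 0.4
```

Run:
```python
from where import *
p,y=st()
for n in("side","top"):
    s=env.snapshot(n); pickle.dump(s,open(f"{n}1.pkl","wb"))
    im=s["color"]; cr=im[80:280,140:340] if n=="side" else im[100:280,170:350]
    cv2.imwrite(f"pics/{n}1.png",np.clip(cv2.resize(cr,(600,600),interpolation=cv2.INTER_CUBIC)*1.7,0,255).astype(np.uint8))
for k in [0,.2,.4,.6,.8,1,1.2]: print(k,(r(y)@(leg(k,.83)-p)/300).round(3))
```

```text
t 2.1 p [533.  126.3 229.8] rot [1.7978e+02 1.5000e-01 6.8840e+01] F [-0.7 -0.   0.4] gap 0.4 j [-36.  30.  30. 104. -19.  50. -19.]
0 [ 0.005 -0.01   0.166]
0.2 [-0.003 -0.048  0.23 ]
0.4 [-0.025 -0.084  0.292]
0.6 [-0.061 -0.117  0.348]
0.8 [-0.109 -0.145  0.397]
1 [-0.168 -0.169  0.437]
1.2 [-0.234 -0.185  0.466]
```

View pics/side1.png

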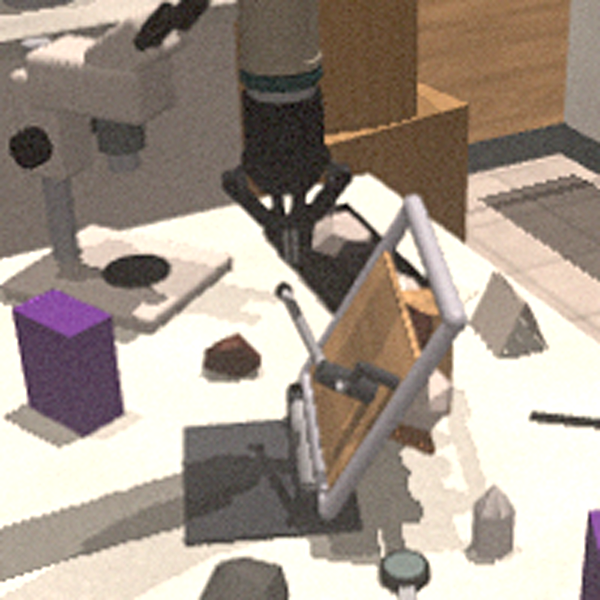

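View pics/top1.png

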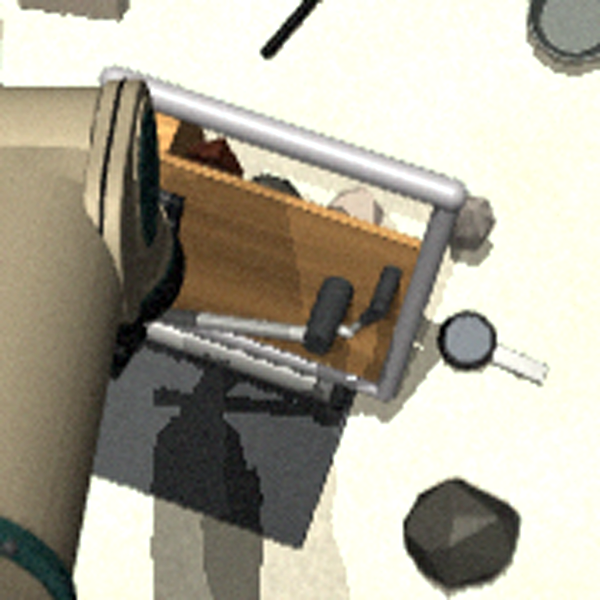

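arm_command([
  [[1,0.005,-0.01,0.08],[1,0.005,-0.01,0.14],[1,0.002,-0.03,0.2],[1,-0.003,-0.048,0.23],[1,-0.012,-0.066,0.26],[1,-0.025,-0.084,0.292],[1,-0.042,-0.1,0.32],[1,-0.061,-0.117,0.348],[1,-0.061,-0.117,0.348],[1,-0.061,-0.117,0.348]],
])

```text
schema error: expected 5 numbers
```

arm_command([
  [[1,0.005,-0.01,0.08,0],[1,0.005,-0.01,0.14,0],[1,0.002,-0.03,0.2,0],[1,-0.003,-0.048,0.23,0],[1,-0.012,-0.066,0.26,0],[1,-0.025,-0.084,0.292,0],[1,-0.042,-0.1,0.32,0],[1,-0.061,-0.117,0.348,0],[1,-0.061,-0.117,0.348,0],[1,-0.061,-0.117,0.348,0]],
])

```text
clock: 3.2
position: [491.4, 127.6, 126.1]
tool_rot: [180.0, -0.0, 69.4]
force: [-0.7, 0.6, 1.0]
finger_gap: 0.1
```

```bash
cat > look.py <<'E'
from where import *
import sys
k=sys.argv[1]; p,y=st()
for n in("side","top"):
    s=env.snapshot(n); pickle.dump(s,open(f"{n}{k}.pkl","wb"))
    im=s["color"]; cr=im[80:280,140:340] if n=="side" else im[100:280,170:350]
    cv2.imwrite(f"pics/{n}{k}.png",np.clip(cv2.resize(cr,(600,600),interpolation=cv2.INTER_CUBIC)*1.7,0,255).astype(np.uint8))
for k in [.6,.8,1,1.2]: print(k,(r(y)@(leg(k,.83)-p)/300).round(3))
E
python3 look.py 2
```

```text
t 3.2 p [491.4 127.6 126.1] rot [ 1.7996e+02 -4.0000e-02  6.9360e+01] F [-0.7  0.6  1. ] gap 0.1 j [-34.  36.  24. 116. -25.  34. -13.]
0.6 [-0.015  0.014  0.003]
0.8 [-0.063 -0.015  0.052]
1 [-0.121 -0.039  0.092]
1.2 [-0.188 -0.056  0.121]
```

View pics/side2.png

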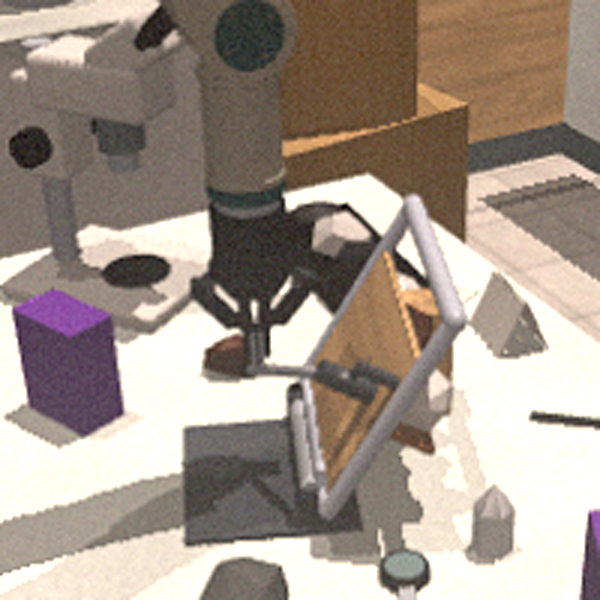

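arm_command([
  [[1,-0.02,0.01,0.01,0],[1,-0.04,0,0.028,0],[1,-0.063,-0.01,0.052,0],[1,-0.09,-0.022,0.074,0],[1,-0.121,-0.035,0.092,0],[1,-0.155,-0.045,0.108,0],[1,-0.188,-0.054,0.121,0],[1,-0.188,-0.054,0.121,0],[1,-0.188,-0.054,0.121,0],[1,-0.188,-0.054,0.121,0]],
])

```text
clock: 4.3
position: [456.6, 80.5, 89.6]
tool_rot: [180.0, -0.0, 69.4]
force: [0.2, -0.3, -0.3]
finger_gap: 0.1
```

```bash
python3 look.py 3
```

```text
t 4.3 p [456.6  80.5  89.6] rot [ 1.7995e+02 -4.0000e-02  6.9360e+01] F [ 0.2 -0.3 -0.3] gap 0.1 j [-26.  36.  19. 124. -28.  24.  -6.]
0.6 [ 0.172  0.067 -0.119]
0.8 [ 0.125  0.038 -0.07 ]
1 [ 0.066  0.014 -0.03 ]
1.2 [-0.    -0.003 -0.001]
```

View pics/side3.png

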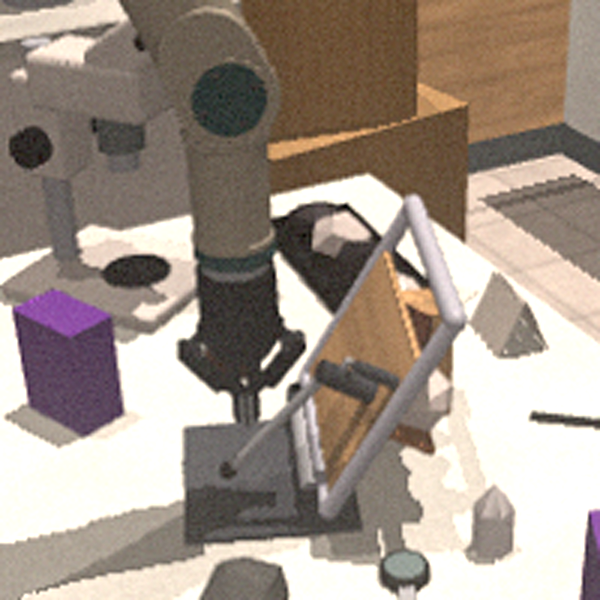

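Run:
```python
from where import *
s=load("side3")
for k in(1.2,1.4,1.5,1.62): print(k,proj(s,[leg(k,1)]), "obs",S(228,470))
p,y=st()
rail=pan(fit[:2],fit[2],fit[3],[[0,0,250]])[0]; print(rail, r(y)@(rail+[0,0,80]-p)/300, "turn",(np.degrees(y)-90-np.degrees(fit[2]))/90)
```

```text
1.2 [[217.21362265 223.84023265]] obs (216.0, 236.66666666666666)
1.4 [[216.45256147 230.61581905]] obs (216.0, 236.66666666666666)
1.5 [[216.37059118 233.65979717]] obs (216.0, 236.66666666666666)
1.62 [[216.54581634 236.95120767]] obs (216.0, 236.66666666666666)
t 4.4 p [456.5  80.7  89.6] rot [ 1.7996e+02 -4.0000e-02  6.9390e+01] F [ 0.9  0.2 -0.5] gap 0.2 j [-26.  36.  19. 124. -28.  24.  -6.]
[640.15023396  36.72120734 245.34927873] [ 0.07830959  0.62447096 -0.78589493] turn 0.002580481551820747
```

arm_command([
  [[1,0,-0.03,-0.13,0],[1,0,-0.03,-0.28,0],[0.5,0,-0.03,-0.43,0],[0,0.02,-0.03,-0.58,0],[0,0.04,0,-0.73,0],[0,0.06,0.12,-0.79,0],[0,0.078,0.25,-0.79,0],[0,0.078,0.38,-0.79,0],[0,0.078,0.51,-0.79,0],[0,0.078,0.624,-0.79,0]],
])

```text
clock: 5.4
position: [641.0, 35.9, 326.3]
tool_rot: [180.0, -0.0, 69.4]
force: [0.3, 0.0, -0.3]
finger_gap: 85.6
```

Run:
```python
from where import *
p,y=st()
rail=pan(fit[:2],fit[2],fit[3],[[0,0,250]])[0]; print( r(y)@(rail-[0,0,18.7]-p)/300)
s=env.snapshot("side"); g=np.clip(cv2.resize(s["color"][60:280,140:360],(660,600))*1.7,0,255).astype(np.uint8); cv2.imwrite("pics/side4.png",np.uint8(g))
```

```text
t 5.4 p [641.   35.9 326.3] rot [179.98  -0.    69.4 ] F [ 0.3  0.  -0.3] gap 85.6 j [-24.  34.  33.  81. -19.  70. -10.]
[ 0.00166275 -0.00356756  0.33209643]
```

View pics/side4.png

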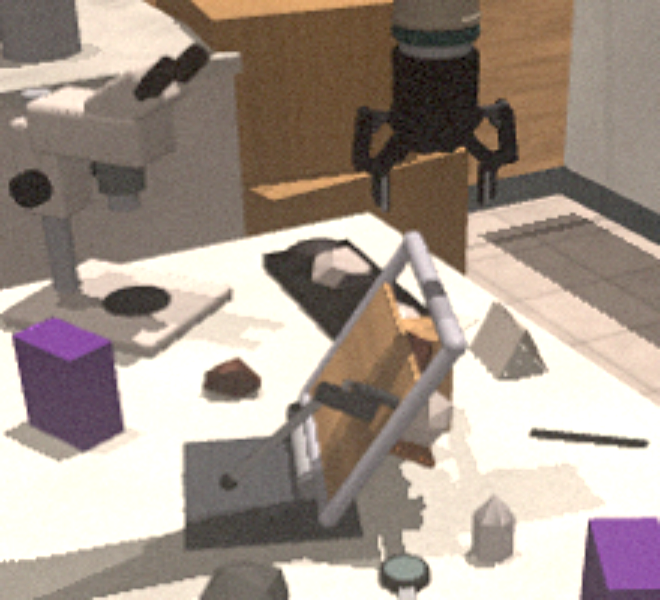

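arm_command([
  [[0,0.002,-0.004,0.1,0],[0,0.002,-0.004,0.2,0],[0,0.002,-0.004,0.27,0],[0,0.002,-0.004,0.32,0],[0,0.002,-0.004,0.325,0],[0.3,0.002,-0.004,0.325,0],[0.6,0.002,-0.004,0.325,0],[1,0.002,-0.004,0.325,0],[1,0.002,-0.004,0.325,0],[1,0.002,-0.004,0.325,0]],
])

```text
clock: 6.45
position: [640.0, 36.6, 230.0]
tool_rot: [179.8, -0.1, 69.3]
force: [3.8, -1.1, 1.4]
finger_gap: 20.4
```

Run:
```python
from where import *
p,y=st()
R=r(y)
for a in np.linspace(fit[3],0.0,11):
    d=pan(fit[:2],fit[2],a,[[0,0,250]])[0]-pan(fit[:2],fit[2],fit[3],[[0,0,250]])[0]
    print(round(a,3),(R@d/300).round(3))
s=env.snapshot("side"); cv2.imwrite("pics/side5.png",np.clip(cv2.resize(s["color"][60:280,140:360],(660,600))*1.7,0,255).astype(np.uint8))
```

```text
t 6.45 p [640.   36.6 230. ] rot [ 1.7977e+02 -6.0000e-02  6.9330e+01] F [ 3.8 -1.1  1.4] gap 20.4 j [-23.  38.  31.  89. -22.  58.  -7.]
0.533 [0. 0. 0.]
0.48 [ 0.    -0.039 -0.022]
0.426 [ 0.    -0.079 -0.041]
0.373 [ 0.    -0.12  -0.058]
0.32 [ 0.    -0.161 -0.073]
0.266 [ 0.001 -0.204 -0.086]
0.213 [ 0.001 -0.247 -0.097]
0.16 [ 0.001 -0.291 -0.105]
0.107 [ 0.001 -0.335 -0.111]
0.053 [ 0.001 -0.379 -0.114]
0.0 [ 0.001 -0.423 -0.116]
```

View pics/side5.png

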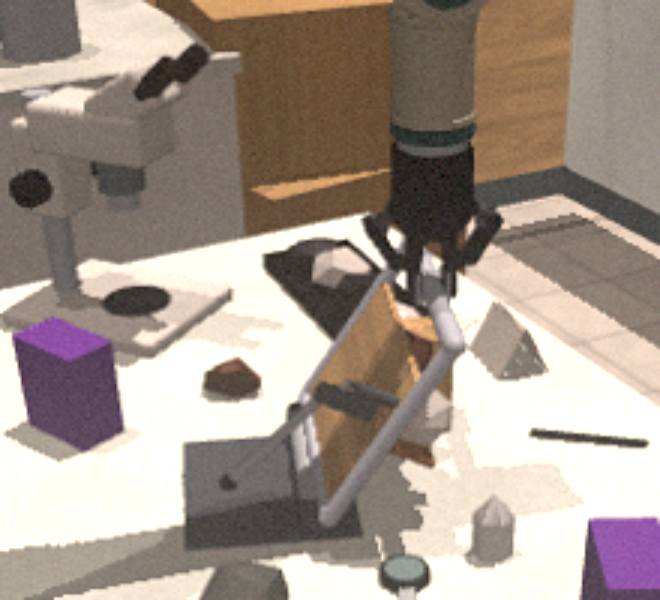

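The gripper holds the rail at (425,275) with a 20.4 mm gap, and the leg is still down with its foot at (228,482). Next I raise the panel along the arc.

arm_command([
  [[1,0,-0.02,-0.011,0],[1,0,-0.039,-0.022,0],[1,0,-0.059,-0.032,0],[1,0,-0.079,-0.041,0],[1,0,-0.1,-0.05,0],[1,0,-0.12,-0.058,0],[1,0,-0.14,-0.066,0],[1,0,-0.161,-0.073,0],[1,0,-0.182,-0.08,0],[1,0,-0.204,-0.086,0]],
])

```text
clock: 7.5
position: [585.9, 57.4, 257.3]
tool_rot: [179.3, -0.2, 69.3]
force: [6.9, -1.3, 3.9]
finger_gap: 20.3
```

Run:
```python
from where import *
p,y=st(); R=r(y)
s=env.snapshot("side"); cv2.imwrite("pics/side6.png",np.clip(cv2.resize(s["color"][60:280,140:360],(660,600))*1.7,0,255).astype(np.uint8))
for a in np.linspace(fit[3]/2,0.0,6):
    print(round(a,3),(R@(pan(fit[:2],fit[2],a,[[0,0,250]])[0]-[0,0,15.3]-p)/300).round(3))
```

```text
t 7.5 p [585.9  57.4 257.3] rot [ 1.7934e+02 -1.6000e-01  6.9310e+01] F [ 6.9 -1.3  3.9] gap 20.3 j [-29.  32.  32.  97. -20.  56. -10.]
0.266 [-0.    -0.01   0.005]
0.213 [-0.    -0.053 -0.006]
0.16 [ 0.    -0.097 -0.014]
0.107 [ 0.    -0.141 -0.02 ]
0.053 [ 0.    -0.185 -0.023]
0.0 [ 0.    -0.23  -0.025]
```

View pics/side6.png

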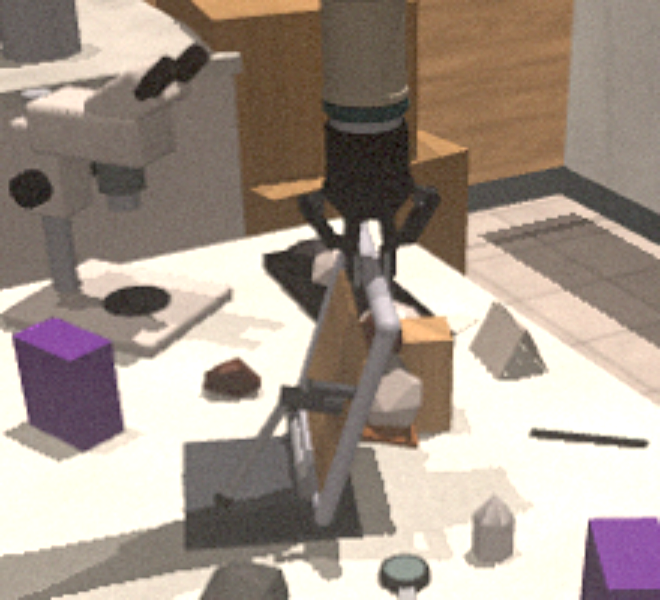

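arm_command([
  [[1,0,-0.025,-0.007,0],[1,0,-0.05,-0.013,0],[1,0,-0.08,-0.018,0],[1,0,-0.11,-0.022,0],[1,0,-0.14,-0.025,0],[1,0,-0.17,-0.027,0],[1,0,-0.195,-0.029,0],[1,0,-0.212,-0.03,0],[1,0,-0.222,-0.03,0],[1,0,-0.222,-0.03,0]],
])

```text
clock: 8.55
position: [522.9, 81.6, 266.9]
tool_rot: [179.4, -0.3, 69.3]
force: [3.1, -0.9, 11.2]
finger_gap: 19.9
```

Run:
```python
from where import *
p,y=st(); R=r(y)
d=R@(p-[fit[0],fit[1],30]); print("rack y,x,-z of tcp rel hub",d.round(1),"lean~",np.arcsin(d[1]/250))
for n in("side","top"):
    s=env.snapshot(n); pickle.dump(s,open(f"{n}7.pkl","wb"))
    cv2.imwrite(f"pics/{n}7.png",np.clip(cv2.resize(s["color"][60:280,140:360],(660,600))*1.7,0,255).astype(np.uint8))
```

```text
t 8.55 p [522.9  81.6 266.9] rot [179.44  -0.25  69.32] F [ 3.1 -0.9 11.2] gap 19.9 j [-35.  26.  34. 105. -18.  53. -14.]
rack y,x,-z of tcp rel hub [   0.3    1.5 -236.9] lean~ 0.005844614715096799
```

View pics/side7.png

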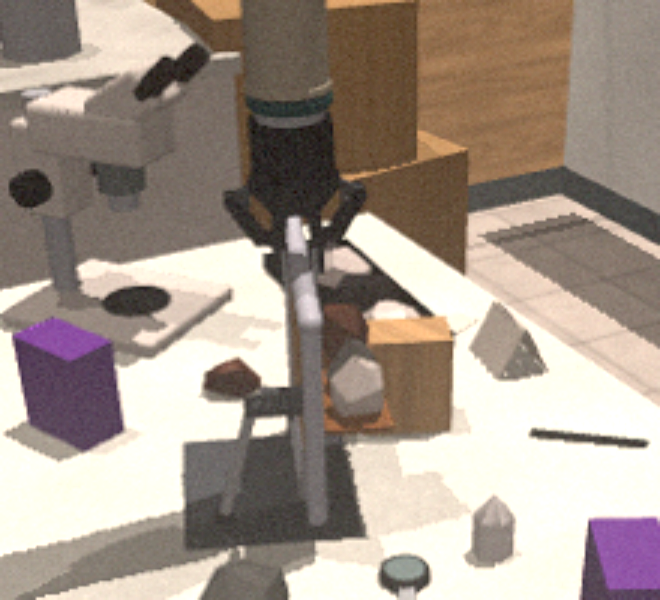

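View pics/top7.png

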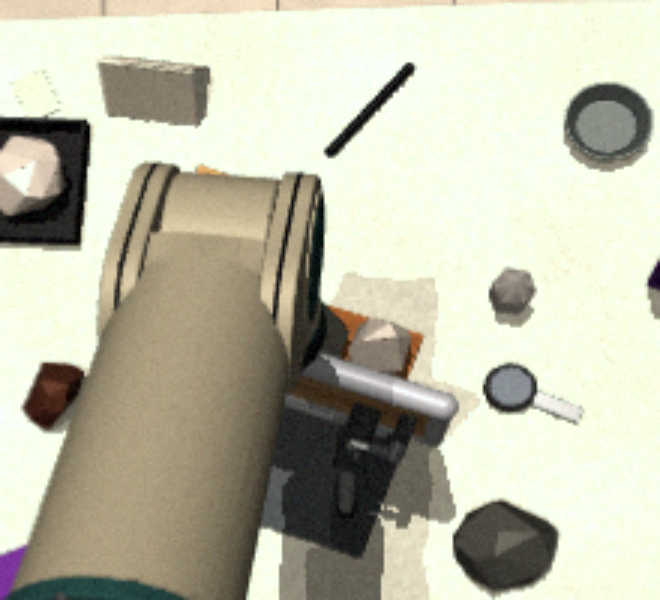

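The panel stands upright with the rail's right end at side crop (308,316), the leg down, and the panel clear of the wooden box. I'll hold for one more second and check the lean from the images.

arm_command([
  [[1,0,0,0,0],[1,0,0,0,0],[1,0,0,0,0],[1,0,0,0,0],[1,0,0,0,0],[1,0,0,0,0],[1,0,0,0,0],[1,0,0,0,0],[1,0,0,0,0],[1,0,0,0,0]],
])

```text
clock: 9.65
position: [523.3, 81.6, 266.9]
tool_rot: [179.4, -0.3, 69.3]
force: [3.6, -0.8, 12.8]
finger_gap: 20.1
```

Run:
```python
from where import *
p,y=st(); R=r(y); d=R@(p-[fit[0],fit[1],30]); print("lean tcp",d[1]/250)
s7,t7=load("side7"),load("top7")
a=(140+308/3,60+316*220/600); b=(140+452/3,60+403*220/600)
q,e=tri(t7,b,s7,a); print("tri railR",q,e,"local y,x",(R@(q-[fit[0],fit[1],30])).round(1))
for L in(-.08,0,.08):
    print(L,proj(s7,pan(fit[:2],fit[2],L,[[0,-122,250]])),a,proj(t7,pan(fit[:2],fit[2],L,[[0,-122,250]])),b)
fo=(140+228/3,60+512*220/600)
for k in(1.2,1.5,1.62): print(k,proj(s7,[leg(k,1,0.0)]),fo)
# bystanders moved? diff top images at their pixels
t0=load("top0"); D=cv2.absdiff(t0["color"],t7["color"]).max(2)
for n,(x0,y0,x1,y1) in dict(geode=(290,242,328,278),crystal=(304,158,320,175),loupe=(300,192,336,218),lump=(148,192,170,218)).items(): print(n,D[y0:y1,x0:x1].mean())
```

```text
t 9.65 p [523.3  81.6 266.9] rot [179.44  -0.25  69.31] F [ 3.6 -0.8 12.8] gap 20.1 j [-35.  26.  34. 105. -18.  54. -14.]
lean tcp 0.007152094392090661
tri railR [476.62287585 -37.57672315 291.45088782] 4.733834210717901 local y,x [-127.6    0.3 -261.5]
-0.08 [[235.57191874 179.46035912]] (242.66666666666669, 175.86666666666667) [[284.43910701 217.75767942]] (290.66666666666663, 207.76666666666668)
0 [[243.32269713 178.60717948]] (242.66666666666669, 175.86666666666667) [[287.49655932 208.89939806]] (290.66666666666663, 207.76666666666668)
0.08 [[251.07558215 178.30335316]] (242.66666666666669, 175.86666666666667) [[290.50820588 200.18839059]] (290.66666666666663, 207.76666666666668)
1.2 [[214.34038548 236.38067093]] (216.0, 247.73333333333332)
1.5 [[214.98310265 246.50553948]] (216.0, 247.73333333333332)
1.62 [[215.17250174 249.87297772]] (216.0, 247.73333333333332)
geode 7.511695906432749
crystal 15.621323529411764
loupe 11.29594017094017
lump 12.20979020979021
```

Run:
```python
from where import *
print(env.job_done()); st()
```

```text
the job is handed in; nothing more can be done
None
the job is handed in; nothing more can be done
```

I flipped the kickstand down while the panel still leaned on the wooden box. I then gripped the top rail, raised the panel to upright and handed the job in at about 9.7 s, still holding it. No verdict is reported back.

**Kickstand:** With the panel still leaning, the foot matched the 1.62 rad position to within about 1 px in the side view. In the last check, with the panel upright, my reading of the foot fell between the 1.5 and 1.62 rad positions, about 2 px short of 1.62 and 1 px past 1.5. That is consistent with down, but a looser check than the first.

**Panel lean:** The tool position gives about 0.007 rad, and the rail end in both views agrees with roughly 0. The two-view point was rough: the rays missed by 4.7 mm, and it came out about 11 mm too high.

**Grip:** The finger gap is steady at 20 mm on the rail, and the wrist force reads about 13 N.

**Wooden box and bystanders:** The last side view shows the box clear of the panel; I did not measure its position. The crystal sits within about 1 px of its starting place. The ore lump, brown stone and magnifier I checked only by differencing the top view, which showed small changes that I put down to noise and shadow.

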